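Lock rejected vials away through the sprung gate of the reject lane

ROBOT

A 6-joint arm with a two-finger parallel gripper is mounted at the origin on the work surface. World frame = base frame: x ahead of the robot, y to its left, z up, the work surface at z = 0. Lengths are in m, angles in rad, forces in N, time in s.
With the tool pointing down it reaches from about 0.3 to 0.875 m from the base axis. Payload 6.4 kg.
Tool frame: the origin (TCP) lies between the finger pads; the fingertips stand 22 mm ahead of it and the grasp point (between the pads) lies 3 mm ahead of it; z points along the fingers, y is the line along which they close (so a half turn about z gives the same grasp; the last joint's range is limited). The gripper opens to 85 mm and grips with 20 to 120 N. Pads are 22 mm wide; open, the fingers measure 114 mm over their backs; the gripper's body (76 mm by 85 mm) begins 54 mm behind the grasp point. The pads swing forward as they close: fully open they stand 13 mm farther back than shut.
Start: joints at [-1.535, 0.181, 1.607, -0, 1.354, -0.206], TCP at [0.138, -0.558, 0.253] pointing down, gripper open.
Joint ranges: [-2.99, 2.99], [-0.89, 2.07], [0.3, 2.58], [-1.14, 4.28], [0, 2.63], [-3.12, 3.12]. Speed limits (rad/s): [2.57, 2.57, 3.01, 3.14, 3.14, 3.14].

INTERFACE

Orientations are given as a unit quaternion [w, x, y, z].
In Python, from bench import ctrl, imaging, workorder gives the robot as it stands.
- The arm moves only by the shell command python3 -m pendant 'ROWS' [OPENING]. ROWS is JSON, a list of rows, each a list of 4 numbers: the shift along the tool's x, y, z in cm, then the turn about the tool's z in degrees. In form: [[dx, dy, dz, roll], ...]. A call has 1 to 12 rows; each row is the pose to reach, as a shift and turn from the pose commanded when the call began, along the tool's axes at that moment; what a row does not reach only later rows make up. A row lasts 1/12 s, in which the tool goes at most 41.7 mm and 7.16 degrees, less where a joint would pass 70% of its speed; a pose out of reach is approached as far as the arm can. A call with a gripper value outside its range is refused whole. OPENING is the opening, from 0 (shut) to 1 (fully open), set as the call begins (- or left out, the last holds). The fingers move at their own pace and stop on an object; the grip force is fixed at half the most. Time passes only in rows, so rows that repeat a pose let the fingers close. It gives the time, the measured TCP pose, the force, the opening and the grip force at its end, in the units of the state.
- ctrl.get_obs(): the state, without advancing time (a new reading comes with each control period).
- imaging.camera(name): name is "side" or "top" or "wrist"; returns the picture (420x560x3 uint8, red, green, blue); there is no depth.
- imaging.camera_info(name): a dict with "K" (3x3 intrinsics, pixels), "T" (4x4, takes a point from camera to world coordinates); the wrist camera has in their place "tool_from_camera" (4x4, takes a point from camera to tool coordinates, whose origin is the TCP and whose axes are the flange's). Camera axes: x right, y up, looking along -z (the intrinsics and any distortion apply to the point x, -y, -z); pixel columns grow to the right and rows downward; lengths in m; the calibration is good to about 2 mm. A picture is of the moment at which its call begins: read the wrist's pose just before it. camera_info takes no time and is no camera call.
- workorder.hand_in(): hands the job in; it is judged then, once.
The state is a dict: "time_s": time; "q": joint angles; "dq": joint speeds; "joint_efforts": joint torques, N m; "eef_pos": TCP position; "eef_rot": TCP orientation; "wrist_force": force on the tool from outside, world axes, zero at the start; "torque": the same for the moment, N m; "opening": opening from 0.0 (shut) to 1.0 (fully open); "grasp_force": force on a finger pad.
Only numpy, scipy, OpenCV 4.12 (cv2) and the standard library are available. Lean on these libraries where they do the work, as an engineer would, in place of code of your own. Each camera call takes 0.05 s, during which the arm holds its last target. There are 200 camera calls.

TASK

The eight vials in the small filled carrier have failed inspection: lock them away in the reject lane. Set the carrier upright in the lane's open mouth, lined up with the guides, push it gently all the way through the sprung gate until you feel it meet the end stop, and lean on it there lightly for about half a second to be sure it is home, without ramming the glass; then draw back so that both flaps swing shut behind it. Leave the empty carrier and everything else on the bench where they are.

Things in the scene. Friction and masses are not known exactly. Their poses are not given: they have to be found in the camera images.
- lane: Reject lane fixed to the bench: white floor plate, plain steel guide rails, sprung gate, then a pen under a locked clear cover. Origin at the gate line, mid-width, at bench height; its x points along the lane in the pushing direction, y across, z up; all lane x, y below are in it, mm. Floor plate: top 4 mm above the bench, x -185 to 205, y -52 to 52. From x -6 to 92 it is open above.
- mouth (a point): On the lane's floor at x -120, y 0, axes as the lane's: the mouth, where the carrier is set. From x -185 to -82 the floor has no rails beside it. From x -82 two rails (inner faces 88 mm apart) flare in to 60 mm apart at x -50, then run straight, 60 mm apart, to the gate at x 0. Rail tops 34 mm above the bench.
- gate_line (a point): On the lane's floor at x 0, y 0: the gate. Two flaps on upright pins at y 44 and y -44 (pins 48 mm high) meet in the middle; each 42 mm long, 3 mm thick, 6 to 38 mm above the bench. They swing only inwards (+x), reach 42 mm past the gate line, and are sprung shut. The carrier needs some 5 to 10 N to part them, then less; they rub on its sides and swing in behind it against whatever follows.
- cover_edge (a point): Near edge of the clear cover, underside, at x 92, y 0, 54 mm above the bench. The cover runs to x 205, top 58 mm above the bench. The pen below it has walls 60 mm apart from x 54 to 205, with a lead-in 72 mm wide at x 44. Home, the tail of the carrier lies at x 46 to 74, in front of the cover, so it can be pushed from above all the way.
- end_stop: Back plate of the pen with its end stop: a stop plate (52 mm wide, top 28 mm above the bench, rubber buffers) on a clamped rod through the back plate. Origin on the back plate's outer face, lane x 205. The stop's face is set anywhere from lane x 150 to 178 and is not measured: feel for it. Rigid; lean on it with 5 to 12 N (under 4 N is not home, over 20 N endangers the glass).
- carrier_center (a point): The filled carrier: a small plain steel tray 104 mm long (its x), 56 mm wide (its y), walls 24 mm high, with eight green-capped vials in two rows of four standing in it to 44 mm above its underside. About 0.35 kg. This point is mid-length, mid-width, 12 mm above its underside. Its ends are alike. The vials are fixed in it.
- empty_center (a point): The empty carrier: the same steel tray, 104 x 56 x 24 mm, with eight empty holes and no vials. Point at mid-length, mid-width, 12 mm above its underside. Must stay.
- flap_a (a joint): Opening angle of the flap hinged at y = +44 of the lane, rad: 0 shut, about 1.2 with the carrier alongside, 1.4 at its limit.
- flap_b (a joint): The same for the flap hinged at y = -44.
- vial1_center (a point): Single vial standing on the bench, 22 mm across, 42 mm high; point half-way up. Must stay.
- vial2_center (a point): Another single vial, the same size. Must stay.
- vial3_center (a point): Another single vial, the same size. Must stay.
- loupe: Black inspection loupe standing on the bench, 42 mm across, 34 mm high; origin under its centre. Must stay.
- spray: White bottle, 56 mm across, 150 mm high; origin under its centre. Must stay.
- crimper: Plier-type vial crimping tool lying on the bench, black sleeves, about 165 mm long along its x, 65 mm wide, 30 mm high; origin under its middle. Must stay.
- guides: The lane's steel guide rails, pen walls and hinge brackets, fixed on its floor plate; origin and axes as the lane's. The carrier has 2 mm of play on either side between the straight rails, so it must be pushed along the middle and in line; pressed askew on the rails with more than 25 N it jams.

How it is judged:
On the way, in this order (a step that is already met when the one before it is completed fails the run):
1. the filled carrier stands upright on the floor of the lane's mouth, in line with the guides, in front of the shut gate (x of carrier_center in the frame of lane between -0.18 and -0.05 m and y of carrier_center in the frame of lane between -0.015 and 0.015 m and z of carrier_center in the frame of lane below 0.021 m and angle between the x axis of carrier_center and the x axis of lane, either way round below 0.2 rad and angle between carrier_center's own z axis and vertical below 0.15 rad and value of joint each of flap_a, flap_b below 0.1 rad), for 0.2 s.
2. the carrier stands in the gate and holds both flaps open (x of carrier_center in the frame of lane between -0.03 and 0.09 m and z of carrier_center in the frame of lane below 0.03 m and value of joint each of flap_a, flap_b above 0.8 rad), for 0.1 s.
3. the carrier is kept pressed home against the end stop with at least 4 N (contact force between carrier and end_stop above 4 N), for 0.2 s.
At the end, for the whole second after the job is handed in: the filled carrier stands upright in the pen, home where it was pressed against the end stop (its centre at least 96 mm past the gate line), at rest on the floor, and both flaps are shut behind it (within 0.06 rad) (x of carrier_center in the frame of lane above 0.096 m and z of carrier_center in the frame of lane below 0.02 m and angle between carrier_center's own z axis and vertical below 0.1 rad and value of joint each of flap_a, flap_b below 0.06 rad and linear speed of carrier below 0.01 m/s); the robot touches nothing.
It fails at once if the carrier is driven against the end stop with more than 20 N (contact force between carrier and end_stop above 20 N).
It fails at once if the carrier is jammed against the guide rails with more than 25 N (contact force between carrier and guides above 25 N).
It fails at once if the carrier is tipped by more than 0.4 rad (angle between carrier_center's own z axis and vertical above 0.4 rad).
It fails at once if the empty carrier is moved by more than 25 mm (distance of empty_center from where it was at the start of the episode above 0.025 m).
It fails at once if a bystander (single vial, loupe, bottle, crimping tool) is moved by more than 25 mm or knocked over (distance of any of vial1_center, vial2_center, vial3_center, loupe, spray, crimper from where it was at the start of the episode above 0.025 m or angle between any of vial1_center, vial2_center, vial3_center's own z axis and vertical above 0.6 rad).
It also fails if it takes over 67 s, if anything falls off the work surface, if the arm or the gripper's body presses on something with over 40 N, if the wrist force passes 120 N, or if a joint passes its speed limit or range.

## Working session

There is one attempt and no reset: what is moved stays moved. The work goes in short steps, Python scripts to look and compute and a shell command to move; the robot and the scene stay as the last step left them, time stands still between calls to the robot, and variables do not carry over. Pictures are saved under pics/ and viewed, at most 10 in all, crops included, and the job is handed in when it is done.

```bash
mkdir -p pics
cat > h.py <<'E'
import numpy as np, cv2
from bench import ctrl, imaging, workorder
from scipy.spatial.transform import Rotation as R
def save(cam,name):
    im=imaging.camera(cam); cv2.imwrite(f'pics/{name}.png',im[:,:,::-1]); return im
def tool():
    o=ctrl.get_obs(); T=np.eye(4); q=o['eef_rot']; T[:3,:3]=R.from_quat([q[1],q[2],q[3],q[0]]).as_matrix(); T[:3,3]=o['eef_pos']; return T
def camT(name,Tt=None):
    i=imaging.camera_info(name)
    return np.array(i['K']), (np.array(i['T']) if 'T' in i else (tool() if Tt is None else Tt)@np.array(i['tool_from_camera'])), i
def p2w(name,u,v,z,Tt=None):
    K,T,i=camT(name,Tt); d=np.array(i.get('dist',np.zeros(5)) if i.get('dist') is not None else np.zeros(5))
    p=cv2.undistortPoints(np.array([[[u,v]]],float),K,d)[0,0]
    r=T[:3,:3]@np.array([p[0],-p[1],-1]); o=T[:3,3]; return o+r*(z-o[2])/r[2]
def w2p(name,P,Tt=None):
    K,T,i=camT(name,Tt); c=np.linalg.inv(T)@np.r_[P,1]; c=np.array([c[0],-c[1],-c[2]]); q=K@c; return q[:2]/q[2]
E
python3 - <<'E'
from h import *
for c in('top','side','wrist'): print(c,imaging.camera_info(c))
im=save('top','top0'); save('side','side0')
print(tool().round(3), ctrl.get_obs())
E
```

```text
top {'K': array([[428.17563899,   0.        , 281.75852908],
       [  0.        , 428.17563899, 214.23010359],
       [  0.        ,   0.        ,   1.        ]]), 'T': array([[ 0.01967708,  0.99856488, -0.04980948,  0.41942313],
       [-0.9997653 ,  0.01920022, -0.01003433,  0.01037949],
       [-0.00906358,  0.04999524,  0.99870833,  1.43750698],
       [ 0.        ,  0.        ,  0.        ,  1.        ]])}
side {'K': array([[441.29546285,   0.        , 276.10384199],
       [  0.        , 441.29546285, 209.99648893],
       [  0.        ,   0.        ,   1.        ]]), 'T': array([[-0.82494412,  0.39965989, -0.39967383,  0.06742158],
       [-0.56493037, -0.56061014,  0.6054502 ,  0.67139181],
       [ 0.01791295,  0.72525047,  0.68825205,  0.79300364],
       [ 0.        ,  0.        ,  0.        ,  1.        ]])}
wrist {'K': array([[302.24104827,   0.        , 281.11703012],
       [  0.        , 302.24104827, 207.81235442],
       [  0.        ,   0.        ,   1.        ]]), 'tool_from_camera': array([[-9.60860987e-04,  9.57373615e-01,  2.88850891e-01,
         7.30211209e-
[... 400 characters left out ...]
1, 'q': array([-1.53530662e+00,  1.81482014e-01,  1.60790524e+00,  2.60884622e-05,
        1.35381918e+00, -2.06319644e-01]), 'dq': array([-1.70766514e-05, -8.82576407e-04, -3.44088255e-03, -9.70229534e-04,
        3.47435176e-04, -5.88993091e-04]), 'joint_efforts': array([ 2.75437844e-05, -4.45880198e+01, -3.52241743e+01, -2.43096119e-04,
        4.07664731e-03, -9.51842679e-06]), 'eef_pos': array([ 0.13768599, -0.55779221,  0.25246698]), 'eef_rot': array([-8.02858425e-04,  9.92699946e-01,  1.20607489e-01,  8.15260974e-05]), 'wrist_force': array([-0.4653258,  0.2351579, -0.6329573]), 'torque': array([ 0.00692211,  0.0058098 , -0.03287681]), 'grasp_force': 0.0, 'opening': 1.0021344687108187}
```

View pics/top0.png

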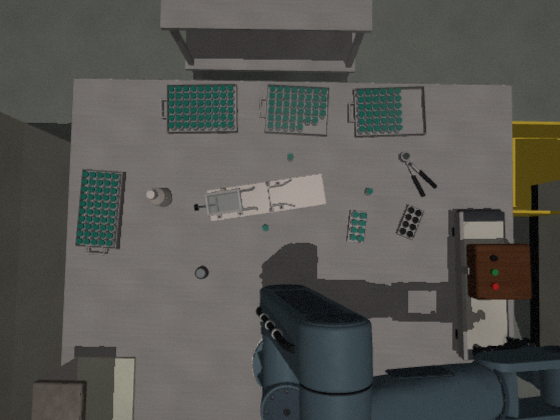

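View pics/side0.png

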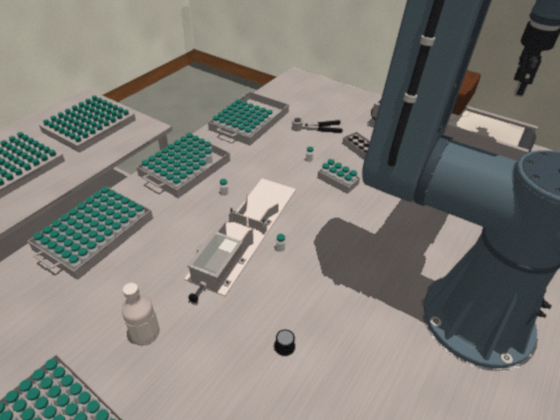

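The top view shows the filled carrier at about (357,226), the empty one at (410,222), and the lane running from its mouth at (325,188) to its end at (207,207). Next I'll enlarge this area.

Run:
```python
from h import *
im=cv2.imread('pics/top0.png')[145:255,190:390]
cv2.imwrite('pics/crop0.png',cv2.resize(im,None,fx=4,fy=4,interpolation=cv2.INTER_CUBIC))
```

```text
(no output)
```

View pics/crop0.png

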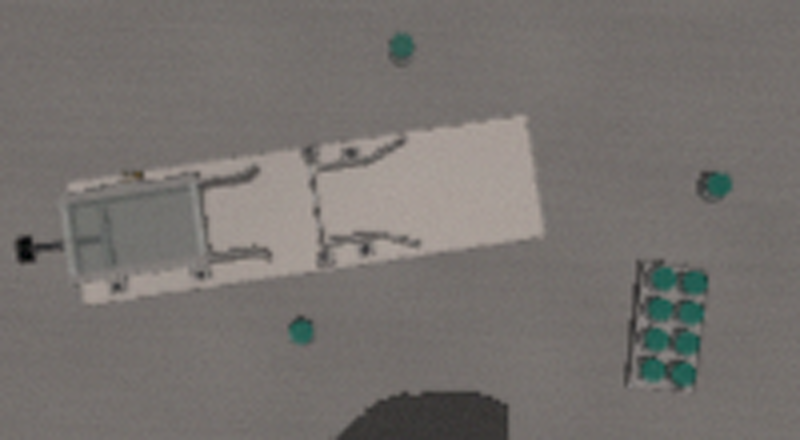

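```bash
cat > lane0.py <<'E'
from h import *
f=lambda x,y,z: p2w('top',190+(x+.5)/4-.5,145+(y+.5)/4-.5,z)
A=[f(x,y,.004) for x,y in((527,117),(543,238),(82,304),(67,184))]
print(np.round(A,4))
m=(A[0]+A[1])/2;e=(A[2]+A[3])/2;d=e-m
print('len',np.linalg.norm(d),'w',np.linalg.norm(A[0]-A[1]),np.linalg.norm(A[2]-A[3]),'yaw',np.degrees(np.arctan2(d[1],d[0])), 'yaw2',[np.degrees(np.arctan2(w[0],-w[1])) for w in (A[0]-A[1],A[3]-A[2])])
u=d/np.linalg.norm(d); print('gate',(m+e)/2-u*.010, f(312,203,.03))
C=np.array([f(x,y,.044) for x,y in((663,278),(658,309),(655,340),(651,370),(695,282),(691,312),(686,342),(683,375))])
print('carrier',C.mean(0)); 
for s in(slice(0,4),slice(4,8)):
    q=np.polyfit(C[s,0],C[s,1],1); print('yaw',np.degrees(np.arctan(q[0])))
for v in((401,47),(302,331),(716,185)): print('vial',f(*v,.042))
E
python3 lane0.py
```

```text
[[ 0.6294 -0.1058  0.004 ]
 [ 0.5276 -0.1208  0.004 ]
 [ 0.4648  0.2646  0.004 ]
 [ 0.5656  0.2801  0.004 ]]
len 0.39086234525816227 w 0.10287354753800602 0.10196017685293955 yaw 99.32463562458975 yaw2 [np.float64(98.34810604253254), np.float64(98.73177742694162)]
gate [0.54849573 0.069668   0.004     ] [0.55100705 0.07237714 0.03      ]
carrier [ 0.45501374 -0.22344443  0.044     ]
yaw -6.577210123120116
yaw -6.927676842870735
vial [0.67979395 0.0014859  0.042     ]
vial [0.44508841 0.07776639 0.042     ]
vial [ 0.57084311 -0.25778875  0.042     ]
```

```bash
cat >> h.py <<'E'
def go(x,y,z,yaw):
    T=tool(); d=T[:3,:3].T@(np.array([x,y,z])-T[:3,3])*100
    y0=np.degrees(np.arctan2(T[1,0],T[0,0])); r=-((yaw-y0+180)%360-180)
    print('row',d.round(2),round(r,1),'yaw0',round(y0,2),'pos',T[:3,3].round(4),'t',ctrl.get_obs()['time_s'])
E
python3 -c "
from h import *
go(.455,-.2234,.17,-6.7)"
```

```text
row [ 38.81 -24.86   8.3 ] 20.6 yaw0 13.85 pos [ 0.1377 -0.5578  0.2525] t 0.1
```

```bash
python3 -m pendant '[[3,-2,0.6,2],[6.5,-4.2,1.4,4],[10,-6.4,2.1,6],[13,-8.3,2.8,8],[16.5,-10.6,3.5,10],[20,-12.8,4.3,12],[23.5,-15,5,14],[27,-17.3,5.8,16],[30.5,-19.5,6.5,18],[34,-21.8,7.3,20],[37,-23.7,7.9,20.6],[38.81,-24.86,8.3,20.6]]' 1
python3 -m pendant '[[0,0,0,0],[0,0,0,0]]'
python3 - <<'E'
from h import *
T=tool(); save('wrist','w1'); np.save('T1.npy',T); print(T.round(4))
E
```

```text
time_s: 1.1
eef_pos: [0.4565, -0.2204, 0.1692]
eef_rot: [-0.001, 0.998, -0.058, -0.0]
wrist_force: [0.1, 0.6, -0.0]
opening: 1.005
grasp_force: 0.0
time_s: 1.27
eef_pos: [0.4552, -0.2227, 0.1696]
eef_rot: [-0.0, 0.998, -0.057, -0.001]
wrist_force: [-0.3, 0.6, 0.9]
opening: 0.999
grasp_force: 0.0
[[ 9.934e-01 -1.144e-01 -1.300e-03  4.552e-01]
 [-1.144e-01 -9.934e-01  7.000e-04 -2.227e-01]
 [-1.400e-03 -5.000e-04 -1.000e+00  1.696e-01]
 [ 0.000e+00  0.000e+00  0.000e+00  1.000e+00]]
```

View pics/w1.png

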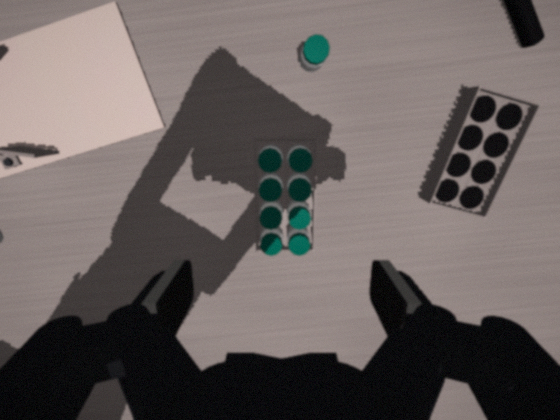

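The wrist view shows the filled carrier square to the gripper. Its caps run from (270,159) and (300,159) to (271,244) and (299,244), and the lane plate corners are at (116,2) and (163,126).

Run:
```python
from h import *
T=np.load('T1.npy')
C=np.array([p2w('wrist',*p,.044,T) for p in((270,159),(270,189),(270,217),(271,244),(300,159),(299,189),(299,217),(299,244))])
print('c',C.mean(0),np.ptp(C,0)); d=(C[0]+C[4]-C[3]-C[7]); print('yaw',np.degrees(np.arctan2(d[1],d[0])))
B=np.array([p2w('wrist',*p,.024,T) for p in((257,140),(313,139))]);print('far end',B)
print('plate',p2w('wrist',116,2,.004,T),p2w('wrist',163,126,.004,T),'vial',p2w('wrist',316,48,.042,T))
go(*C.mean(0)[:2],.0225,-6.5)
```

```text
c [ 0.45747444 -0.22613912  0.044     ] [0.07704689 0.03267953 0.        ]
yaw -6.408858749153557
far end [[ 0.51077093 -0.20831897  0.024     ]
 [ 0.50605398 -0.25626562  0.024     ]]
plate [ 0.63242151 -0.10709991  0.004     ] [ 0.53178369 -0.12299475  0.004     ] vial [ 0.57275928 -0.26236206  0.042     ]
row [ 0.31  0.21 14.75] -0.2 yaw0 -6.66 pos [ 0.4548 -0.2237  0.17  ] t 1.3167
```

```bash
python3 -m pendant '[[0.15,0.1,3,0],[0.3,0.2,6,-0.2],[0.3,0.2,9,-0.2],[0.3,0.2,11.5,-0.2],[0.3,0.2,13.5,-0.2],[0.3,0.2,14.6,-0.2],[0.3,0.2,14.6,-0.2],[0.3,0.2,14.6,-0.2]]' 1
python3 -m pendant '[[0,0,0,0],[0,0,0,0],[0,0,0,0],[0,0,0,0],[0,0,0,0],[0,0,0,0],[0,0,0,0],[0,0,0,0],[0,0,0,0],[0,0,0,0]]' 0.3
```

```text
time_s: 1.98
eef_pos: [0.4574, -0.2272, 0.0245]
eef_rot: [-0.0, 0.998, -0.058, -0.0]
wrist_force: [0.6, -0.1, 0.4]
opening: 0.998
grasp_force: 0.0
time_s: 2.82
eef_pos: [0.4588, -0.2272, 0.0261]
eef_rot: [0.001, 0.998, -0.057, 0.001]
wrist_force: [-2.0, 0.1, 6.5]
opening: 0.64
grasp_force: 64.1
```

```bash
python3 -m pendant '[[0,0,-1,0],[0,0,-3,0],[0,0,-5.5,0],[0,0,-8,0],[0,0,-10,-5],[0,0,-10,-12],[0,0,-10,-19],[0,0,-10,-26],[0,0,-10,-33],[0,0,-10,-40],[0,0,-10,-47],[0,0,-10,-54]]'
python3 -m pendant '[[0,0,0,-7],[0,0,0,-14],[0,0,0,-21],[0,0,0,-28],[0,0,0,-35],[0,0,0,-42],[0,0,0,-48],[0,0,0,-51.4],[0,0,0,-51.4],[0,0,0,-51.4]]'
python3 -c "
from h import *
go(.570,-.050,.125,98.9)"
```

```text
time_s: 3.82
eef_pos: [0.4575, -0.2259, 0.1249]
eef_rot: [-0.0, 0.914, 0.405, -0.0]
wrist_force: [-0.0, -0.3, -4.3]
opening: 0.642
grasp_force: 65.3
time_s: 4.65
eef_pos: [0.4576, -0.2261, 0.1247]
eef_rot: [0.0, 0.651, 0.759, 0.0]
wrist_force: [0.1, -0.6, -3.8]
opening: 0.639
grasp_force: 65.3
row [15.69 13.79 -0.03] -0.2 yaw0 98.75 pos [ 0.4576 -0.2261  0.1247] t 4.65
```

```bash
python3 -m pendant '[[2,1.8,0,0],[4.5,4,0,0],[7,6.2,0,0],[9.5,8.4,0,0],[12,10.6,0,0],[14.5,12.8,0,0],[15.7,13.8,0,-0.2],[15.7,13.8,0,-0.2],[15.7,13.8,0,-0.2]]'
python3 - <<'E'
from h import *
T=tool(); save('wrist','w2'); np.save('T2.npy',T); print(T.round(4)); save('top','top2'); save('side','side2')
E
```

```text
time_s: 5.4
eef_pos: [0.5698, -0.049, 0.1242]
eef_rot: [-0.0, 0.649, 0.761, -0.0]
wrist_force: [0.1, -0.1, -3.9]
opening: 0.639
grasp_force: 65.5
[[-1.582e-01  9.874e-01 -6.000e-04  5.698e-01]
 [ 9.874e-01  1.582e-01 -2.000e-04 -4.900e-02]
 [-1.000e-04 -6.000e-04 -1.000e+00  1.242e-01]
 [ 0.000e+00  0.000e+00  0.000e+00  1.000e+00]]
```

View pics/w2.png

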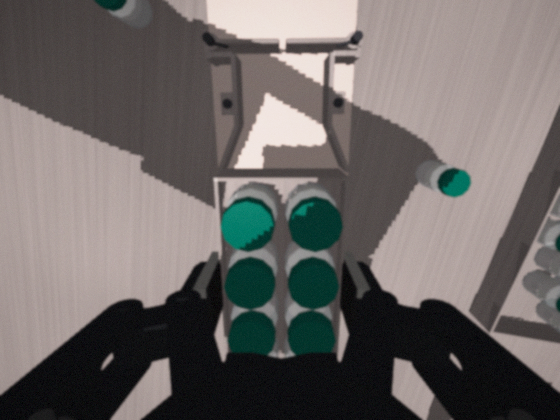

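The wrist view over the mouth shows the hinge pins at about (209,38) and (356,38). The gate gap is at (283,44), and the front edge of the carrier is on row 176.

Run:
```python
from h import *
im=cv2.imread('pics/w2.png')[20:200,185:385]
im=cv2.convertScaleAbs(im,alpha=1.6,beta=10)
cv2.imwrite('pics/crop2.png',cv2.resize(im,(666,600),interpolation=cv2.INTER_CUBIC))
```

```text
(no output)
```

View pics/crop2.png

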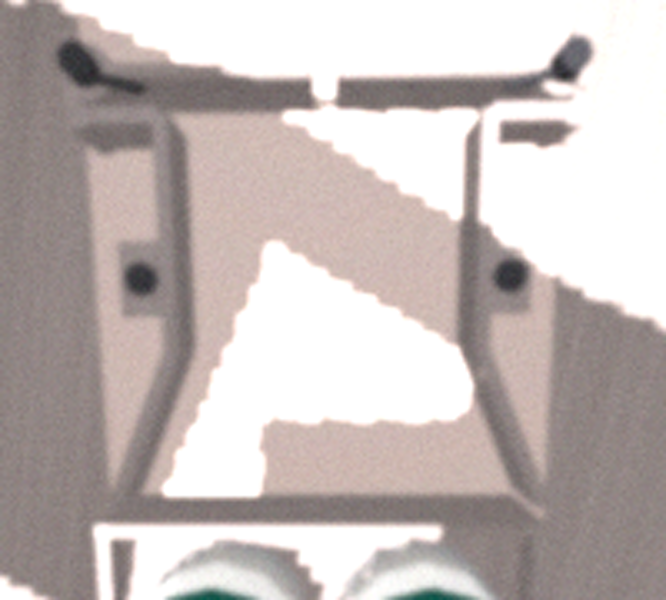

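```bash
cat > m2.py <<'E'
from h import *
T=np.load('T2.npy'); f=lambda x,y,z:p2w('wrist',185+x/3.33,20+y/3.333,z,T)
P=[f(68,47,.048),f(582,44,.048)]; print('pins',P,np.linalg.norm(P[0]-P[1])); g=(P[0]+P[1])/2
gp=f(324,90,.038); print('gap',gp)
L=[f(166,125,.034),f(167,340,.034)];Rr=[f(482,125,.034),f(487,340,.034)]
print('rails',L,Rr,[np.linalg.norm(a-b) for a,b in zip(L,Rr)])
a=(L[0]+Rr[0])/2;b=(L[1]+Rr[1])/2; print('mid',a,b,'yaw',np.degrees(np.arctan2(*(a-b)[[1,0]])), 'pins yaw',np.degrees(np.arctan2(*(P[0]-P[1])[[1,0]]))-90)
F=[f(95,523,.122),f(540,521,.122)]; print('front',F,(F[0]+F[1])/2,np.linalg.norm(F[0]-F[1]))
# caps, full image px
C=np.array([p2w('wrist',*p,.142,T) for p in((248,223),(315,224),(250,283),(313,283),(252,333),(311,333))]); print('caps mid',C[:2].mean(0),C[2:4].mean(0),C[4:].mean(0), (np.linalg.inv(T)@np.c_[C,np.ones(6)].T)[:3].T.round(4))
E
python3 m2.py
```

```text
pins [array([0.50707184, 0.06184399, 0.048     ]), array([0.59520219, 0.07635283, 0.048     ])] 0.08931665257678177
gap [0.55180745 0.06416474 0.038     ]
rails [array([0.52299948, 0.05432152, 0.034     ]), array([0.52765219, 0.01530049, 0.034     ])] [array([0.58229436, 0.06376612, 0.034     ]), array([0.59127206, 0.02542959, 0.034     ])] [np.float64(0.060042344855330027), np.float64(0.0644211717820728)]
mid [0.55264692 0.05904382 0.034     ] [0.55946213 0.02036504 0.034     ] yaw 99.99295432425808 pins yaw -260.651291617761
front [array([ 0.53378826, -0.00415551,  0.122     ]), array([0.58798329, 0.00472249, 0.122     ])] [5.60885775e-01 2.83492611e-04 1.22000000e-01] 0.054917399363406096
caps mid [ 0.56342298 -0.01272424  0.142     ] [ 0.56723486 -0.03664777  0.142     ] [ 0.57084571 -0.05927274  0.142     ] [[ 0.037  -0.0127 -0.0178]
 [ 0.0366  0.0115 -0.0178]
 [ 0.0126 -0.0127 -0.0178]
 [ 0.0126  0.0114 -0.0178]
 [-0.0103 -0.0126 -0.0177]
 [-0.0103  0.0113 -0.0178]]
```

```bash
python3 -c "
from h import *
go(.5713,-.0502,.0305,99.3)"
```

```text
row [0.02 0.21 9.37] -0.3 yaw0 98.96 pos [ 0.5693 -0.0507  0.1242] t 5.55
```

```bash
python3 -m pendant '[[0,0.15,2,-0.3],[0,0.15,4,-0.3],[0,0.15,6,-0.3],[0,0.15,7.5,-0.3],[0,0.15,8.4,-0.3],[0,0.15,8.9,-0.3],[0,0.15,9.2,-0.3],[0,0.15,9.35,-0.3],[0,0.15,9.4,-0.3],[0,0.15,9.4,-0.3]]'
```

```text
time_s: 6.38
eef_pos: [0.572, -0.05, 0.0311]
eef_rot: [0.001, 0.647, 0.762, 0.0]
wrist_force: [-0.1, 0.9, -3.3]
opening: 0.643
grasp_force: 65.4
```

```bash
python3 -m pendant '[[0,0,0.05,0],[0,0,0.1,0],[0,0,0.12,0],[0,0,0.12,0]]'
```

```text
time_s: 6.72
eef_pos: [0.572, -0.0498, 0.0302]
eef_rot: [0.001, 0.647, 0.762, 0.0]
wrist_force: [-2.2, 0.1, 5.6]
opening: 0.637
grasp_force: 66.5
```

Landed (+5.6 N). I'll release and rise.

```bash
python3 -m pendant '[[0,0,0,0],[0,0,0,0],[0,0,0,0],[0,0,0,0],[0,0,0,0],[0,0,0,0]]' 1
python3 -m pendant '[[0,0,-1,0],[0,0,-3,0],[0,0,-6,0],[-1,0,-9.4,0],[-3,0,-10,0],[-6,0,-10,0],[-9,0,-10,0],[-9,0,-10,0],[-9,0,-10,0],[-9,0,-10,0]]'
python3 - <<'E'
from h import *
T=tool(); save('wrist','w3'); np.save('T3.npy',T); print(T.round(4))
go(.5713,-.0502,.12,99.3)
E
```

```text
time_s: 7.22
eef_pos: [0.5714, -0.0497, 0.029]
eef_rot: [-0.0, 0.647, 0.762, 0.0]
wrist_force: [-0.1, 0.7, 0.8]
opening: 1.003
grasp_force: 0.0
time_s: 8.05
eef_pos: [0.5858, -0.1383, 0.1293]
eef_rot: [-0.0, 0.647, 0.762, 0.0]
wrist_force: [0.5, -0.2, 0.2]
opening: 0.998
grasp_force: 0.0
[[-1.619e-01  9.868e-01 -3.000e-04  5.858e-01]
 [ 9.868e-01  1.619e-01  5.000e-04 -1.383e-01]
 [ 5.000e-04 -2.000e-04 -1.000e+00  1.293e-01]
 [ 0.000e+00  0.000e+00  0.000e+00  1.000e+00]]
row [8.87 0.01 0.92] 0.1 yaw0 99.37 pos [ 0.5857 -0.1377  0.1291] t 8.1
```

View pics/w3.png

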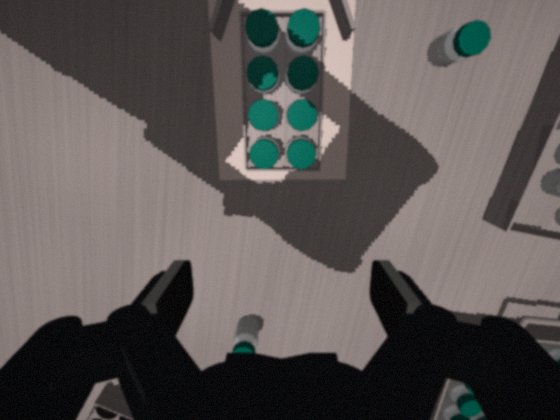

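The carrier stands on the floor in the mouth with its tail edge on row 168, (246..320). The plate edge runs from (219,180) to (347,179).

Run:
```python
from h import *
T=np.load('T3.npy'); f=lambda x,y,z:p2w('wrist',x,y,z,T)
C=np.array([f(*p,.048) for p in((262,27),(303,27),(262,72),(302,73),(265,114),(302,114),(265,153),(302,153))])
c=C.mean(0); d=C[0]+C[1]-C[6]-C[7]; print('c',c,'yaw',np.degrees(np.arctan2(d[1],d[0])))
E=(f(246,168,.028)+f(320,168,.028))/2; print('tail',E)
a,b=f(219,180,.004),f(347,179,.004); print('plate',(a+b)/2,np.linalg.norm(a-b))
g=np.array([.5511,.0691]);u=np.array([-.1616,.9869]);v=np.array([-u[1],u[0]])
for n,p in(('c',c),('tail',E),('plate',(a+b)/2)): print(n,'lane',((p[:2]-g)@u).round(4),((p[:2]-g)@v).round(4))
p=g-.200*u; go(*p,.09,99.3)
```

```text
c [ 0.57207256 -0.05192236  0.048     ] yaw 99.85170922355884
tail [ 0.58041273 -0.10126456  0.028     ]
plate [ 0.58274471 -0.11453646  0.004     ] 0.10569150068960201
c lane -0.1228 -0.0011
tail lane -0.1729 -0.0014
plate lane -0.1863 -0.0016
row [ 0.97 -0.07  3.91] 0.1 yaw0 99.37 pos [ 0.5857 -0.1377  0.1291] t 8.1
```

Run:
```python
exec(open('lane0.py').read().split('A=[')[0])
g=np.array([.5511,.0691]);u=np.array([-.1616,.9869])
for x in(104,108,111): print('stop x',((f(x,236,.025)[:2]-g)@u).round(4))
v=np.array([-u[1],u[0]]); p=g-.202*u-.001*v; go(*p,.032,99.5)
```

```text
stop x 0.1778
stop x 0.1745
stop x 0.172
row [0.76 0.04 9.71] -0.1 yaw0 99.37 pos [ 0.5857 -0.1377  0.1291] t 8.1
```

```bash
python3 -m pendant '[[0.75,0.05,2,-0.1],[0.75,0.05,4,-0.1],[0.75,0.05,6,-0.1],[0.75,0.05,8,-0.1],[0.75,0.05,9.2,-0.1],[0.75,0.05,9.7,-0.1],[0.75,0.05,9.7,-0.1],[0.75,0.05,9.7,-0.1],[0.75,0.05,9.7,-0.1],[0.75,0.05,9.7,-0.1]]' 0.12
cat > lx.py <<'E'
import sys
from h import *
g=np.array([.5511,.0691]);u=np.array([-.1616,.9869]);v=np.array([-u[1],u[0]])
o=ctrl.get_obs(); p=o['eef_pos'][:2]-g; F=o['wrist_force']
lim=float(sys.argv[1]) if len(sys.argv)>1 else 99
fx=-F[:2]@u
print('lane x %.1f y %.1f z %.1f mm push %.1f lat %.1f Fz %.1f tz %.2f t %.2f'%(p@u*1e3,p@v*1e3,o['eef_pos'][2]*1e3,fx,F[:2]@v,F[2],o['torque'][2],o['time_s']))
sys.exit(fx>lim)
E
python3 lx.py; python3 -m pendant '[[0.3,0,0,0],[0.6,0,0,0],[0.9,0,0,0],[1.2,0,0,0],[1.5,0,0,0],[1.8,0,0,0],[2.1,0,0,0],[2.4,0,0,0],[2.7,0,0,0],[3,0,0,0]]' ; python3 lx.py
```

```text
time_s: 8.93
eef_pos: [0.5863, -0.1314, 0.0335]
eef_rot: [0.001, 0.646, 0.763, 0.0]
wrist_force: [0.6, -0.8, 0.0]
opening: 0.121
grasp_force: 0.0
lane x -203.6 y -2.3 z 33.5 mm push 0.8 lat -0.4 Fz 0.0 tz -0.01 t 8.93
time_s: 9.77
eef_pos: [0.5804, -0.1013, 0.0321]
eef_rot: [0.0, 0.646, 0.763, -0.0]
wrist_force: [1.2, -1.8, -0.5]
opening: 0.12
grasp_force: 0.9
lane x -172.9 y -1.4 z 32.1 mm push 2.0 lat -0.9 Fz -0.5 tz -0.03 t 9.77False
False
```

```bash
sed -i 's/sys.exit(fx>lim)/sys.exit(int(fx>lim))/' lx.py
python3 -m pendant '[[0.3,0,0,0],[0.6,0,0,0],[0.9,0,0,0],[1.2,0,0,0],[1.5,0,0,0],[1.8,0,0,0],[2,0,0,0],[2.2,0,0,0],[2.4,0,0,0]]' ; python3 lx.py 8 &&  python3 -m pendant '[[0.3,0,0,0],[0.6,0,0,0],[0.9,0,0,0],[1.2,0,0,0],[1.5,0,0,0],[1.8,0,0,0],[2,0,0,0],[2.2,0,0,0],[2.2,0,0,0]]' ; python3 lx.py
python3 -c "
from h import *
save('top','top4');T=tool();save('wrist','w4')
a=cv2.imread('pics/top4.png')[145:235,190:350];b=cv2.imread('pics/w4.png')
b=b[:420];a=cv2.resize(a,(560,315),interpolation=cv2.INTER_CUBIC);a=a[:180*2]
cv2.imwrite('pics/c4.png',cv2.resize(np.vstack([a,b[:280]]),(560,595)))"
```

```text
time_s: 10.52
eef_pos: [0.5764, -0.0776, 0.0321]
eef_rot: [0.0, 0.646, 0.763, -0.0]
wrist_force: [0.3, -2.3, -0.2]
opening: 0.119
grasp_force: 1.0
lane x -148.9 y -1.3 z 32.1 mm push 2.3 lat 0.0 Fz -0.2 tz -0.03 t 10.52
time_s: 11.27
eef_pos: [0.5727, -0.0555, 0.0321]
eef_rot: [-0.0, 0.646, 0.763, 0.0]
wrist_force: [-0.3, 0.3, -0.2]
opening: 0.123
grasp_force: 0.0
lane x -126.5 y -1.2 z 32.1 mm push -0.3 lat 0.2 Fz -0.2 tz 0.00 t 11.27
```

View pics/c4.png

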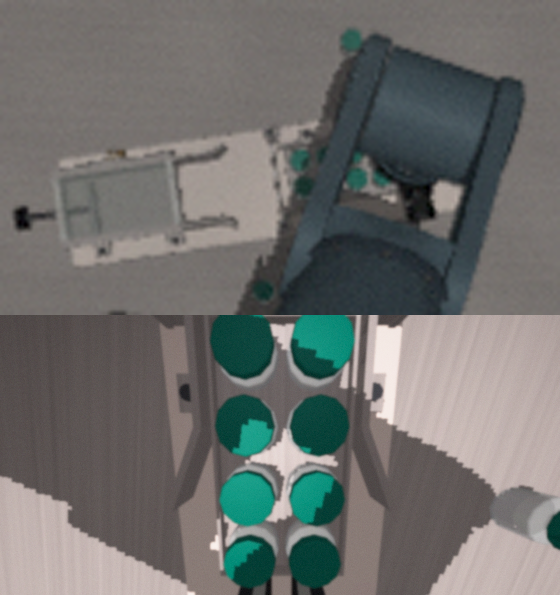

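The carrier sits between the straight rails, aligned with the lane, and its nose is just short of the shut gate. Now I'll push through.

```bash
python3 -m pendant '[[0.2,0,0,0],[0.4,0,0,0],[0.6,0,0,0],[0.8,0,0,0],[1.0,0,0,0],[1.2,0,0,0],[1.4,0,0,0],[1.6,0,0,0],[1.8,0,0,0],[2,0,0,0]]' | grep -v rot; python3 lx.py 14 && python3 -m pendant '[[0.2,0,0,0],[0.4,0,0,0],[0.6,0,0,0],[0.8,0,0,0],[1.0,0,0,0],[1.2,0,0,0],[1.4,0,0,0],[1.6,0,0,0],[1.8,0,0,0],[2,0,0,0]]' >/dev/null ; python3 lx.py 14 && python3 -m pendant '[[0.2,0,0,0],[0.4,0,0,0],[0.6,0,0,0],[0.8,0,0,0],[1.0,0,0,0],[1.2,0,0,0],[1.4,0,0,0],[1.6,0,0,0],[1.8,0,0,0],[2,0,0,0]]' >/dev/null ; python3 lx.py
```

```text
time_s: 12.2
eef_pos: [0.5705, -0.0381, 0.0326]
wrist_force: [0.9, -10.3, -2.0]
opening: 0.117
grasp_force: 4.8
lane x -108.9 y -1.8 z 32.6 mm push 10.3 lat 0.8 Fz -2.0 tz 0.01 t 12.20
lane x -88.0 y -1.3 z 32.3 mm push 6.4 lat 0.7 Fz -1.0 tz 0.01 t 13.03
lane x -66.7 y -1.0 z 32.0 mm push 3.2 lat -0.6 Fz -1.7 tz 0.04 t 13.87
```

```bash
python3 -m pendant '[[0.2,0,0,0],[0.4,0,0,0],[0.6,0,0,0],[0.8,0,0,0],[1.0,0,0,0],[1.2,0,0,0],[1.4,0,0,0],[1.6,0,0,0],[1.8,0,0,0],[2,0,0,0]]' >/dev/null; python3 lx.py 14 && python3 -m pendant '[[0.2,0,0,0],[0.4,0,0,0],[0.6,0,0,0],[0.8,0,0,0],[1.0,0,0,0],[1.2,0,0,0],[1.4,0,0,0],[1.6,0,0,0],[1.8,0,0,0],[2,0,0,0]]' >/dev/null ; python3 lx.py 14 && python3 -m pendant '[[0.2,0,0,0],[0.4,0,0,0],[0.6,0,0,0],[0.8,0,0,0],[1.0,0,0,0],[1.2,0,0,0],[1.4,0,0,0],[1.6,0,0,0],[1.8,0,0,0],[2,0,0,0]]' >/dev/null ; python3 lx.py
python3 -c "
from h import *
save('wrist','w5')"
```

```text
lane x -46.8 y -1.0 z 32.1 mm push 3.2 lat -0.0 Fz -1.6 tz 0.06 t 14.70
lane x -26.8 y -0.9 z 32.1 mm push 2.9 lat 0.1 Fz -2.5 tz 0.02 t 15.53
lane x -6.9 y -0.9 z 32.1 mm push 2.6 lat 1.2 Fz -1.5 tz -0.04 t 16.37
```

View pics/w5.png

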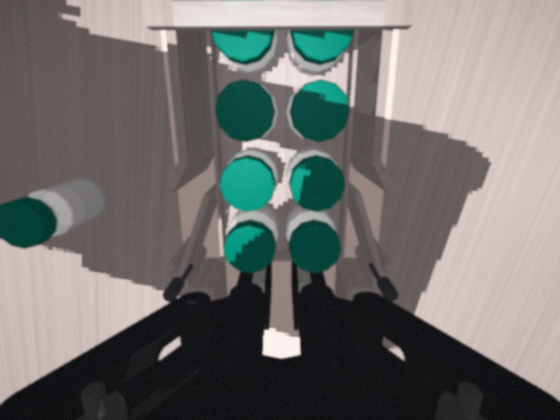

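The carrier is straight with its nose under the cover, and both flaps lie along its sides at (190,230) and (370,240). I'll go 25 mm more, then feel for the stop.

```bash
python3 -m pendant '[[0.2,0,0,0],[0.4,0,0,0],[0.6,0,0,0],[0.8,0,0,0],[1.0,0,0,0],[1.2,0,0,0],[1.4,0,0,0],[1.6,0,0,0],[1.8,0,0,0],[2,0,0,0]]' >/dev/null; python3 lx.py 6 && python3 -m pendant '[[0.1,0,0,0],[0.2,0,0,0],[0.3,0,0,0],[0.4,0,0,0],[0.5,0,0,0],[0.6,0,0,0],[0.7,0,0,0],[0.8,0,0,0],[0.8,0,0,0]]' >/dev/null ; python3 lx.py 5 && python3 -m pendant '[[0.05,0,0,0],[0.1,0,0,0],[0.15,0,0,0],[0.15,0,0,0]]' >/dev/null ; python3 lx.py 5 && python3 -m pendant '[[0.05,0,0,0],[0.1,0,0,0],[0.15,0,0,0],[0.15,0,0,0]]' >/dev/null ; python3 lx.py 5 && python3 -m pendant '[[0.05,0,0,0],[0.1,0,0,0],[0.15,0,0,0],[0.15,0,0,0]]' >/dev/null ; python3 lx.py 5
```

```text
lane x 13.2 y -0.8 z 32.1 mm push 3.3 lat 0.2 Fz -1.9 tz -0.00 t 17.25
lane x 21.2 y -0.8 z 32.1 mm push 2.0 lat 1.3 Fz -2.4 tz 0.02 t 18.00
lane x 22.6 y -0.8 z 32.1 mm push 3.2 lat -0.3 Fz -1.8 tz -0.01 t 18.33
lane x 24.1 y -0.8 z 32.1 mm push 3.2 lat 0.0 Fz -1.3 tz -0.02 t 18.67
lane x 25.6 y -0.8 z 32.1 mm push 2.5 lat 0.5 Fz -2.6 tz -0.01 t 19.00
```

```bash
C="python3 lx.py 5"
python3 -m pendant '[[0.05,0,0,0],[0.1,0,0,0],[0.15,0,0,0],[0.15,0,0,0]]' >/dev/null && $C && python3 -m pendant '[[0.05,0,0,0],[0.1,0,0,0],[0.15,0,0,0],[0.15,0,0,0]]' >/dev/null && $C && python3 -m pendant '[[0.05,0,0,0],[0.1,0,0,0],[0.15,0,0,0],[0.15,0,0,0]]' >/dev/null && $C && python3 -m pendant '[[0.05,0,0,0],[0.1,0,0,0],[0.15,0,0,0],[0.15,0,0,0]]' >/dev/null && $C && python3 -m pendant '[[0.05,0,0,0],[0.1,0,0,0],[0.15,0,0,0],[0.15,0,0,0]]' >/dev/null && $C && python3 -m pendant '[[0.05,0,0,0],[0.1,0,0,0],[0.15,0,0,0],[0.15,0,0,0]]' >/dev/null && $C && python3 -m pendant '[[0.05,0,0,0],[0.1,0,0,0],[0.15,0,0,0],[0.15,0,0,0]]' >/dev/null && $C && python3 -m pendant '[[0.05,0,0,0],[0.1,0,0,0],[0.15,0,0,0],[0.15,0,0,0]]' >/dev/null && $C && python3 -m pendant '[[0.05,0,0,0],[0.1,0,0,0],[0.15,0,0,0],[0.15,0,0,0]]' >/dev/null && $C && python3 -m pendant '[[0.05,0,0,0],[0.1,0,0,0],[0.15,0,0,0],[0.15,0,0,0]]' >/dev/null && $C
```

```text
lane x 27.0 y -1.0 z 32.2 mm push 2.7 lat -0.5 Fz -0.2 tz -0.09 t 19.33
lane x 28.4 y -1.0 z 32.2 mm push 3.2 lat 0.9 Fz 0.5 tz -0.02 t 19.67
lane x 30.0 y -0.9 z 32.2 mm push 3.7 lat -0.8 Fz 0.4 tz -0.06 t 20.00
lane x 31.5 y -0.9 z 32.2 mm push 3.6 lat -0.5 Fz 2.7 tz 0.02 t 20.33
lane x 33.0 y -0.9 z 32.2 mm push 5.3 lat 0.5 Fz 2.4 tz 0.00 t 20.67
```

```bash
C="python3 lx.py 7.5"
python3 -m pendant '[[0,0,0,0],[0,0,0,0]]' >/dev/null && $C && python3 -m pendant '[[0.03,0,0,0],[0.06,0,0,0],[0.06,0,0,0]]' >/dev/null && $C && python3 -m pendant '[[0.03,0,0,0],[0.06,0,0,0],[0.06,0,0,0]]' >/dev/null && $C && python3 -m pendant '[[0.03,0,0,0],[0.06,0,0,0],[0.06,0,0,0]]' >/dev/null && $C && python3 -m pendant '[[0.03,0,0,0],[0.06,0,0,0],[0.06,0,0,0]]' >/dev/null && $C && python3 -m pendant '[[0.03,0,0,0],[0.06,0,0,0],[0.06,0,0,0]]' >/dev/null && $C
```

```text
lane x 33.0 y -0.9 z 32.2 mm push 5.1 lat -0.2 Fz 2.7 tz 0.03 t 20.83
lane x 33.5 y -0.9 z 32.2 mm push 5.4 lat 0.0 Fz 2.6 tz 0.01 t 21.08
lane x 34.1 y -0.9 z 32.2 mm push 5.2 lat -0.3 Fz 2.6 tz 0.01 t 21.33
lane x 34.7 y -0.8 z 32.2 mm push 4.9 lat -0.4 Fz 2.7 tz -0.00 t 21.58
lane x 35.3 y -0.8 z 32.2 mm push 5.1 lat 1.0 Fz 3.0 tz 0.00 t 21.83
lane x 35.9 y -0.8 z 32.1 mm push 4.9 lat 0.3 Fz 2.4 tz 0.07 t 22.08
```

```bash
C="python3 lx.py 7.5"
python3 -m pendant '[[0.03,0,0,0],[0.06,0,0,0],[0.1,0,0,0],[0.1,0,0,0]]' >/dev/null && $C && python3 -m pendant '[[0.03,0,0,0],[0.06,0,0,0],[0.1,0,0,0],[0.1,0,0,0]]' >/dev/null && $C && python3 -m pendant '[[0.03,0,0,0],[0.06,0,0,0],[0.1,0,0,0],[0.1,0,0,0]]' >/dev/null && $C && python3 -m pendant '[[0.03,0,0,0],[0.06,0,0,0],[0.1,0,0,0],[0.1,0,0,0]]' >/dev/null && $C && python3 -m pendant '[[0.03,0,0,0],[0.06,0,0,0],[0.1,0,0,0],[0.1,0,0,0]]' >/dev/null && $C && python3 -m pendant '[[0.03,0,0,0],[0.06,0,0,0],[0.1,0,0,0],[0.1,0,0,0]]' >/dev/null && $C && python3 -m pendant '[[0.03,0,0,0],[0.06,0,0,0],[0.1,0,0,0],[0.1,0,0,0]]' >/dev/null && $C && python3 -m pendant '[[0.03,0,0,0],[0.06,0,0,0],[0.1,0,0,0],[0.1,0,0,0]]' >/dev/null && $C && python3 -m pendant '[[0.03,0,0,0],[0.06,0,0,0],[0.1,0,0,0],[0.1,0,0,0]]' >/dev/null && $C && python3 -m pendant '[[0.03,0,0,0],[0.06,0,0,0],[0.1,0,0,0],[0.1,0,0,0]]' >/dev/null && $C && python3 -m pendant '[[0.03,0,0,0],[0.06,0,0,0],[0.1,0,0,0],[0.1,0,0,0]]' >/dev/null && $C && python3 -m pendant '[[0.03,0,0,0],[0.06,0,0,0],[0.1,0,0,0],[0.1,0,0,0]]' >/dev/null && $C
```

```text
lane x 36.9 y -0.8 z 32.1 mm push 5.4 lat -0.1 Fz 2.4 tz 0.01 t 22.42
lane x 37.9 y -0.8 z 32.1 mm push 4.7 lat -0.4 Fz 2.5 tz -0.03 t 22.75
lane x 39.1 y -0.6 z 32.0 mm push 3.3 lat 1.0 Fz 3.0 tz -0.01 t 23.08
lane x 40.3 y -0.6 z 31.9 mm push 1.4 lat 0.4 Fz 1.4 tz 0.01 t 23.42
lane x 41.2 y -0.6 z 31.9 mm push 2.1 lat -0.3 Fz -0.4 tz 0.03 t 23.75
lane x 42.1 y -0.6 z 32.0 mm push 0.8 lat -0.3 Fz -0.9 tz 0.00 t 24.08
lane x 43.1 y -0.6 z 32.0 mm push 1.2 lat 0.3 Fz -0.7 tz 0.01 t 24.42
lane x 44.0 y -0.7 z 32.1 mm push 1.2 lat 0.4 Fz -0.1 tz 0.00 t 24.75
lane x 45.0 y -0.7 z 32.1 mm push 2.5 lat 0.2 Fz -0.3 tz -0.04 t 25.08
lane x 45.9 y -0.8 z 32.2 mm push 3.0 lat -0.0 Fz 0.1 tz -0.03 t 25.42
lane x 46.8 y -0.8 z 32.2 mm push 3.5 lat 0.6 Fz 0.3 tz -0.11 t 25.75
lane x 48.0 y -0.7 z 32.2 mm push 3.1 lat 1.2 Fz 2.1 tz -0.06 t 26.08
```

```bash
C="python3 lx.py 6.5"
python3 -m pendant '[[0.03,0,0,0],[0.06,0,0,0],[0.1,0,0,0],[0.1,0,0,0]]' >/dev/null && $C && python3 -m pendant '[[0.03,0,0,0],[0.06,0,0,0],[0.1,0,0,0],[0.1,0,0,0]]' >/dev/null && $C && python3 -m pendant '[[0.03,0,0,0],[0.06,0,0,0],[0.1,0,0,0],[0.1,0,0,0]]' >/dev/null && $C && python3 -m pendant '[[0.03,0,0,0],[0.06,0,0,0],[0.1,0,0,0],[0.1,0,0,0]]' >/dev/null && $C && python3 -m pendant '[[0.03,0,0,0],[0.06,0,0,0],[0.1,0,0,0],[0.1,0,0,0]]' >/dev/null && $C && python3 -m pendant '[[0.03,0,0,0],[0.06,0,0,0],[0.1,0,0,0],[0.1,0,0,0]]' >/dev/null && $C && python3 -m pendant '[[0.03,0,0,0],[0.06,0,0,0],[0.1,0,0,0],[0.1,0,0,0]]' >/dev/null && $C && python3 -m pendant '[[0.03,0,0,0],[0.06,0,0,0],[0.1,0,0,0],[0.1,0,0,0]]' >/dev/null && $C && python3 -m pendant '[[0.03,0,0,0],[0.06,0,0,0],[0.1,0,0,0],[0.1,0,0,0]]' >/dev/null && $C && python3 -m pendant '[[0.03,0,0,0],[0.06,0,0,0],[0.1,0,0,0],[0.1,0,0,0]]' >/dev/null && $C && python3 -m pendant '[[0.03,0,0,0],[0.06,0,0,0],[0.1,0,0,0],[0.1,0,0,0]]' >/dev/null && $C && python3 -m pendant '[[0.03,0,0,0],[0.06,0,0,0],[0.1,0,0,0],[0.1,0,0,0]]' >/dev/null && $C
```

```text
lane x 48.9 y -0.7 z 32.2 mm push 4.3 lat 1.7 Fz 3.2 tz -0.05 t 26.42
lane x 49.9 y -0.7 z 32.2 mm push 4.7 lat 2.8 Fz 3.5 tz -0.12 t 26.75
lane x 50.8 y -0.7 z 32.3 mm push 5.0 lat 2.8 Fz 3.4 tz -0.09 t 27.08
lane x 51.7 y -0.7 z 32.3 mm push 5.5 lat 3.9 Fz 4.4 tz -0.12 t 27.42
lane x 52.7 y -0.7 z 32.4 mm push 5.6 lat 3.3 Fz 5.3 tz -0.06 t 27.75
lane x 53.6 y -0.6 z 32.4 mm push 5.5 lat 3.5 Fz 4.2 tz -0.13 t 28.08
lane x 54.6 y -0.6 z 32.4 mm push 5.4 lat 3.4 Fz 5.1 tz -0.11 t 28.42
lane x 55.6 y -0.6 z 32.4 mm push 5.9 lat 3.8 Fz 4.5 tz -0.15 t 28.75
lane x 56.6 y -0.6 z 32.4 mm push 6.6 lat 3.8 Fz 4.7 tz -0.14 t 29.08
```

```bash
C="python3 lx.py 8.5"
python3 -m pendant '[[0.03,0,0,0],[0.05,0,0,0],[0.05,0,0,0]]' >/dev/null && $C && python3 -m pendant '[[0.03,0,0,0],[0.05,0,0,0],[0.05,0,0,0]]' >/dev/null && $C && python3 -m pendant '[[0.03,0,0,0],[0.05,0,0,0],[0.05,0,0,0]]' >/dev/null && $C && python3 -m pendant '[[0.03,0,0,0],[0.05,0,0,0],[0.05,0,0,0]]' >/dev/null && $C && python3 -m pendant '[[0.03,0,0,0],[0.05,0,0,0],[0.05,0,0,0]]' >/dev/null && $C && python3 -m pendant '[[0.03,0,0,0],[0.05,0,0,0],[0.05,0,0,0]]' >/dev/null && $C && python3 -m pendant '[[0.03,0,0,0],[0.05,0,0,0],[0.05,0,0,0]]' >/dev/null && $C && python3 -m pendant '[[0.03,0,0,0],[0.05,0,0,0],[0.05,0,0,0]]' >/dev/null && $C
```

```text
lane x 57.0 y -0.6 z 32.4 mm push 6.3 lat 4.1 Fz 5.2 tz -0.11 t 29.33
lane x 57.5 y -0.6 z 32.4 mm push 6.1 lat 4.5 Fz 5.3 tz -0.12 t 29.58
lane x 57.6 y -0.7 z 32.5 mm push 9.8 lat 4.2 Fz 5.8 tz -0.14 t 29.83
```

```bash
python3 -m pendant '[[0.03,0,0,0],[0.03,0,0,0]]' >/dev/null; python3 lx.py 12.5 && python3 -m pendant '[[0.02,0,0,0],[0.02,0,0,0]]' >/dev/null; python3 lx.py
```

```text
lane x 57.6 y -0.7 z 32.5 mm push 10.5 lat 4.2 Fz 5.1 tz -0.10 t 30.00
lane x 57.6 y -0.7 z 32.4 mm push 10.7 lat 4.5 Fz 5.5 tz -0.11 t 30.17
```

```bash
python3 -m pendant '[[0.03,0,0,0],[0.05,0,0,0],[0.05,0,0,0]]' >/dev/null; python3 lx.py 13 && python3 -m pendant '[[0.03,0,0,0],[0.05,0,0,0],[0.05,0,0,0]]' >/dev/null; python3 lx.py 14.5 && python3 -m pendant '[[0,0,0,0],[0,0,0,0]]' >/dev/null; python3 lx.py
```

```text
lane x 57.6 y -0.7 z 32.5 mm push 12.4 lat 4.7 Fz 4.7 tz -0.11 t 30.42
lane x 57.7 y -0.8 z 32.5 mm push 14.0 lat 5.6 Fz 5.8 tz -0.06 t 30.67
lane x 57.7 y -0.7 z 32.5 mm push 14.3 lat 5.3 Fz 4.5 tz -0.06 t 30.83
```

Pressing about 14 N in total, roughly 8 N above the sliding baseline. I'll hold it for 0.7 s, then back off slightly and lift clear.

```bash
python3 -m pendant '[[0,0,0,0],[0,0,0,0],[0,0,0,0],[0,0,0,0],[0,0,0,0],[0,0,0,0],[0,0,0,0],[0,0,0,0]]' >/dev/null; python3 lx.py
python3 -m pendant '[[-0.1,0,0,0],[-0.2,0,0,0],[-0.3,0,0,0],[-0.4,0,0,0],[-0.4,0,0,0]]' > /dev/null; python3 lx.py
python3 -m pendant '[[0,0,-0.5,0],[0,0,-1.2,0],[0,0,-2,0],[0,0,-3,0],[0,0,-4,0],[0,0,-5,0],[0,0,-6.5,0],[0,0,-8,0],[0,0,-9,0],[0,0,-9,0],[0,0,-9,0]]'; python3 lx.py
```

```text
lane x 57.7 y -0.7 z 32.5 mm push 14.0 lat 4.7 Fz 5.1 tz -0.07 t 31.50
lane x 57.2 y -0.6 z 32.5 mm push -2.1 lat 3.5 Fz 6.2 tz 0.10 t 31.92
time_s: 32.83
eef_pos: [0.5433, 0.1244, 0.123]
eef_rot: [0.001, 0.646, 0.763, 0.001]
wrist_force: [-0.6, -0.1, -1.4]
opening: 0.122
grasp_force: 0.0
lane x 55.9 y -1.2 z 123.0 mm push -0.0 lat 0.6 Fz -1.4 tz -0.06 t 32.83
```

```bash
python3 -m pendant '[[-1,0,-1,0],[-3,0,-2,0],[-5,0,-3,0],[-5,0,-3,0],[-5,0,-3,0]]' >/dev/null
python3 -c "
from h import *
save('wrist','w6');save('side','s6')
a=cv2.resize(cv2.imread('pics/s6.png')[165:310,170:310],(560,580),interpolation=cv2.INTER_CUBIC)[:300*2]
b=cv2.imread('pics/w6.png')
cv2.imwrite('pics/c6.png',np.hstack([cv2.resize(a,(380,394)),cv2.resize(b,(420,315))[:394] if 0 else cv2.copyMakeBorder(cv2.resize(b,(420,315)),0,79,0,0,0)]))"
```

```text
(no output)
```

View pics/c6.png

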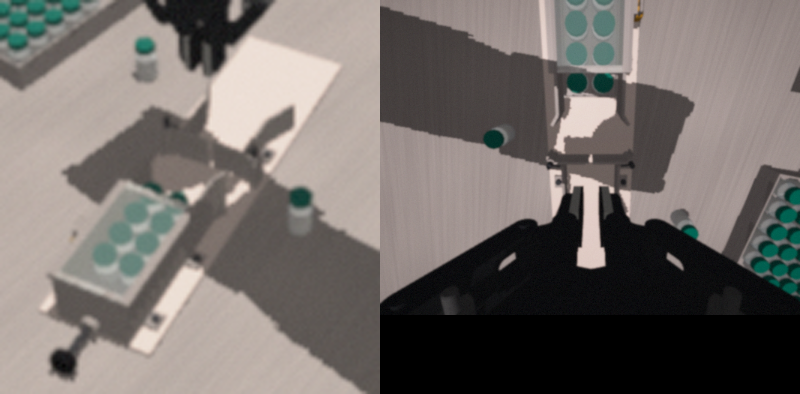

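The carrier is home under the cover with its last vial row showing at (590,82). Both flaps are shut in line at the gate, row 158, and the bystanders are standing. I'm handing it in.

```bash
python3 -c "
from h import *
print(workorder.hand_in())"
```

```text
the job is handed in; nothing more can be done
None
```

The filled carrier is in the reject lane, pressed home against the end stop at about 8 N for over half a second, with both flaps shut behind it and nothing else on the bench visibly disturbed. I handed the job in at about 33 s; it returned no verdict.

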